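# Slide a covered dish off the heat and close its cover

## Task

Take the white porcelain dish off the heat: slide it along the hotplate, without lifting it and with its cover still ajar, until it stands wholly inside the single ring under the extraction bell. Only there close the cover: raise it just clear of the rim, no more than 3 cm, and set it down gently (do not drop it) centred, so that it lies level all round. Leave the other things where they are.

Things in the scene. Friction and masses are not known exactly. Their poses are not given: they have to be found in the camera images.
- hotplate: (All lengths in this list are in mm.) Fixed white twin hotplate, 210 (x) x 340 (y) x 50 high, smooth black top. Origin: centre of its underside on the desk; x points to its back, away from the robot, z up. The two zones lie on its top, 160 apart along its y, either one on the left.
- heat_zone: The heating zone, marked by a double ring of radius 66 and 75 printed on the hotplate (flat, no step). Origin: its centre at the top surface, 50 above the desk. The dish starts here, within about 10 of its centre.
- rest_zone: The resting zone, marked by a single ring of inner radius 54 printed on the hotplate (flat, no step). Origin: its centre at the top surface, 50 above the desk; x to the hotplate's back. The dish (foot radius 40) is wholly inside when its centre is less than 14 from this origin.
- dish: Loose round white porcelain dish, 0.25 to 0.45 kg: foot radius 40, rim outer radius 48, rim height 50, wall 4. Origin: centre of its underside; z up. Its only handle points along its own -x, roughly to the robot.
- dish_handle (a point): Grip point in the middle of the dish's handle, 95 from the dish's axis and 35 above its underside. The handle is a straight bar 16 wide (along the dish's y), 12 thick, from 48 to 130 from the dish's axis, rising outwards by 12 degrees.
- lid: Loose white porcelain cover, about 0.11 kg: outer radius 55, 10.5 high to its top plate, with a skirt 7 deep whose inner radius is 52 (2 to 4 clearance round the dish's rim). Origin: centre of the skirt's lower edge; z along the knob. It starts ajar: shifted about 13 along the dish's -x (towards the handle) and leaning about 7 degrees that way, lying loose on the rim. Closed, it is level and its origin is on the dish's axis, 43 above the dish's underside.
- lid_knob (a point): Centre of the cover's round knob: 26 across, 20 high, on a 16 thick neck; this point is 34.5 along the cover's z from its origin, 24 above its top plate. Top of the knob 10 higher.
- extractor: Fixed extraction arm: a flange 64x110 on the desk behind the hotplate, a 38 thick riser to 435 high, and a boom that runs 94 to the front, from which the bell hangs. Origin: centre of the flange's underside; x to the back.
- bell_mouth (a point): Centre of the open mouth of the clear bell, radius 58, 300 above the desk. It is 48 behind the centre of the resting zone, so the bell hangs over the back and middle of a dish in that zone: a gripper pointing straight down cannot get to the knob there; it must come in from the front leaning about 25 to 45 degrees.
- timer: Bystander: small white bench timer, 77x78x22.
- dropper: Bystander: amber dropper bottle, 30 across, 101 high.
- wash_bottle: Bystander: white squeeze bottle with red cap and bent spout, 75x93x176.
- furnace_lid: Bystander: thin metal disc 76 across with a small T knob, 14 high, lying on the desk; not the dish's cover.
- spatula: Bystander: thin steel micro spatula, 181 long.
- crucible_box: Bystander: low grey box, 63x90x27.
- notebook: Bystander: black notebook, 210x153x16.
- pen_pot: Bystander: dark pen pot with pens, 82 across, 171 high.
- reference_tin: Bystander: small round white tin, 43 across, 22 high.
- vial_2: Bystander: small capped vial, 21 across, 48 high.
- pen_2: Bystander: black pen, 145 long, lying on the notebook.
Things that resemble listed ones, but are neither listed nor needed, are in the scene too. Leave any red look-alike of the lid alone.

How it is judged:
On the way, in this order (a step that is already met when the one before it is completed fails the run):
1. the dish stands wholly inside the single ring, its cover still ajar on it (horizontal distance between dish and rest_zone below 0.014 m and z of dish in the frame of hotplate below 0.053 m and horizontal distance between lid and dish between 0.006 and 0.035 m and z of lid in the frame of dish above 0.0445 m), for 0.2 s.
2. there, the cover is raised clear of the rim (horizontal distance between dish and rest_zone below 0.014 m and z of lid in the frame of dish above 0.0515 m and horizontal distance between lid and dish below 0.06 m), for 0.1 s.
At the end, for the whole second after the job is handed in: The dish stands upright on the hotplate with its axis within 14 mm of the centre of the single ring; its cover is closed: skirt round the rim, axes within 4.5 mm, height within 2 mm of fully down, level to 2 degrees; both at rest and released (horizontal distance between dish and rest_zone below 0.014 m and z of dish in the frame of hotplate between 0.047 and 0.053 m and angle between dish's own z axis and vertical below 0.04 rad and horizontal distance between lid and dish below 0.0045 m and z of lid in the frame of dish between 0.04 and 0.045 m and angle between the z axis of lid and the z axis of dish, either way round below 0.04 rad and linear speed of each of dish, lid below 0.01 m/s); the robot touches nothing.
It fails at once if the dish is lifted off the hotplate (more than 6 mm) or tipped (more than 8 degrees) (z of dish in the frame of hotplate above 0.056 m or angle between dish's own z axis and vertical above 0.14 rad).
It fails at once if the cover is raised far above the rim (more than 40 mm above closed) (z of lid in the frame of dish above 0.083 m).
It fails at once if the cover is dropped or flung (faster than 0.45 m/s) (linear speed of lid above 0.45 m/s).
It fails at once if the cover is closed while the dish is still outside the single ring (centre more than 30 mm from its centre) (horizontal distance between dish and rest_zone above 0.03 m and horizontal distance between lid and dish below 0.0045 m and z of lid in the frame of dish below 0.045 m).
It fails at once if a bystander is moved by more than 25 mm (distance of any of timer, dropper, wash_bottle, furnace_lid, spatula, crucible_box, notebook, pen_pot, reference_tin, vial_2, pen_2 from where it was at the start of the episode above 0.025 m).
It also fails if it takes over 45 s, if anything falls off the work surface, if the arm or the gripper's body presses on something with over 40 N, if the wrist force passes 120 N, or if a joint passes its speed limit or range.

## Robot

A 6-joint arm with a two-finger parallel gripper is mounted at the origin on a cart in front of the work surface, level with it; the furniture and walls round the work are solid. World frame = base frame: x ahead of the robot, y to its left, z up, the work surface at z = 0. Lengths are in m, angles in rad, forces in N, time in s.
With the tool pointing down it reaches from about 0.2 to 0.875 m from the base axis. Payload 3.4 kg.
Tool frame: the origin (TCP) lies at the very end of the fingers, on their centre line; the grasp point (between the pads) lies 19 mm behind it (manip.grasp_offset is the distance from the TCP to the grasp point, in m); z points along the fingers, y is the line along which they close (so a half turn about z gives the same grasp; the last joint's range is limited). The gripper opens to 94 mm and grips with 3 to 60 N. Pads are 16 mm wide; open, the fingers measure 119 mm over their backs; the gripper's body (75 mm by 177 mm) begins 78 mm behind the grasp point.
Start: joints at [-1.464, 0.276, 1.505, -0, 1.361, -0.121], TCP at [0.13, -0.56, 0.205] pointing down, gripper open.
Joint ranges: [-2.89, 2.89], [-0.75, 2.08], [0.22, 2.7], [-1.18, 4.32], [0.11, 2.71], [-2.7, 2.7]. Speed limits (rad/s): [2.57, 2.57, 3.14, 3.14, 3.14, 3.14].

## Interface

Orientations are given as a unit quaternion [x, y, z, w].
In Python, from bench import sensors, cams, workorder, models, manip gives the robot as it stands.
- The arm moves only by the tool play_rows, never from a script. Its argument "increments" is a list of rows, each an object of numbers: "dx", "dy", "dz": the shift along the tool's x, y, z in m; "turn": the turn about the tool's z in rad. In form: [{"dx": .., "dy": .., "dz": .., "turn": ..}, ...]. A call has 1 to 20 rows; each row is the pose to reach, as a shift and turn from the pose commanded when the call began, along the tool's axes at that moment; what a row does not reach only later rows make up. A row lasts 1/10 s, in which the tool goes at most 50 mm and 8.59 degrees, less where a joint would pass 70% of its speed; a pose out of reach is approached as far as the arm can. A call with a gripper value outside its range is refused whole. "grip" is the closure in counts, from 0 (fully open) to 255 (shut), set as the call begins (left out, the last holds). The fingers move at their own pace and stop on an object; "newtons" is the grip in N (left out, the last holds). Time passes only in rows, so rows that repeat a pose let the fingers close. It gives the time, the measured TCP pose, the force, the opening and the grip force at its end, in the units of the state.
- sensors.state(): the state, without advancing time (a new reading comes with each control period).
- cams.grab_frame(name): name is "side" or "top"; returns a dict with "frame" (420x560x3 uint8, red, green, blue), "depth" (420x560 float32, m along the optical axis (not along the pixel's ray), 0 where there is no reading), "K" (3x3 intrinsics, pixels), "D" ([k1, k2, p1, p2, k3] as OpenCV has them; the pictures are not rectified), "cam_to_world" (4x4, takes a point from camera to world coordinates). Camera axes: x right, y down, z forward; pixel columns grow to the right and rows downward; lengths in m; the calibration is good to about 2 mm. A picture is of the moment at which its call begins.
- workorder.sign_off(): hands the job in; it is judged then, once.
Trained networks look in the newest picture that a camera, given by its name, has taken for a name from the list of things; names that differ only in an ending like _2 or _b are one class to them, and where a whole thing is asked for, a point or a joint stands for the part that bears it (a point fixed in the world has none). Each returns a list of dicts, best first, with "conf" (0 to 1); they miss things now and then, are a little off and sometimes report something else, mostly with a low value. They report only what shows in the picture. A call takes as long as a camera call. They do not tell look-alikes from the thing itself.
- models.look_for(camera, label): "rect" ([left, top, right, bottom] in pixels, round what is visible of it).
- models.pinpoint(camera, label): "centre" ([column, row] in pixels: a listed point, or the origin of a listed thing).
The state is a dict: "t": time; "qpos": joint angles; "qd": joint speeds; "tau": joint torques, N m; "tcp_pos": TCP position; "tcp_rot": TCP orientation; "ft_force": force on the tool from outside, world axes, zero at the start; "moment": the same for the moment, N m; "gripper_width": finger opening in m; "grasp_force": force on a finger pad.
Only numpy, scipy, OpenCV 4.12 (cv2) and the standard library are available. Lean on these libraries where they do the work, as an engineer would, in place of code of your own. Each camera call takes 0.05 s, during which the arm holds its last target. There are 200 camera calls.

## Working session

There is one attempt and no reset: what is moved stays moved. The work goes in short steps, Python scripts to look and compute and a tool call to move; the robot and the scene stay as the last step left them, time stands still between calls to the robot, and variables do not carry over. Pictures are saved under pics/ and viewed, at most 10 in all, crops included, and the job is handed in when it is done.

Besides the shell and the picture viewer there is one more tool, called after "Request:" as name([rows], argument=value, ...), one row to a line, values as JSON. play_rows: Moves the arm, as the interface text tells. Its arguments: {"type":"object","properties":{"increments":{"type":"array","items":{"type":"object","properties":{"dx":{"type":"number"},"dy":{"type":"number"},"dz":{"type":"number"},"turn":{"type":"number"}}}},"grip":{"type":"number"},"newtons":{"type":"number"}},"required":["increments"]}

```bash
python3 - <<'E'
import cv2
for n in("side","top"):
    i=cv2.imread(f"pics/{n}0.png"); i=i[100:400,100:500] if n=="side" else i[90:390,100:500]; cv2.imwrite(f"pics/{n}0b.png",cv2.resize(i,(800,600),interpolation=cv2.INTER_CUBIC))
E
```

```text
(no output)
```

View pics/side0b.png

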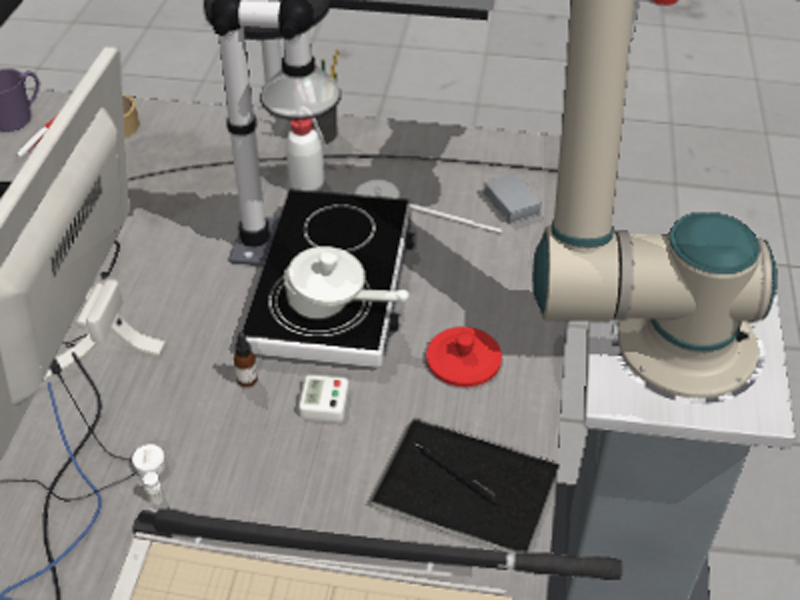

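View pics/top0b.png

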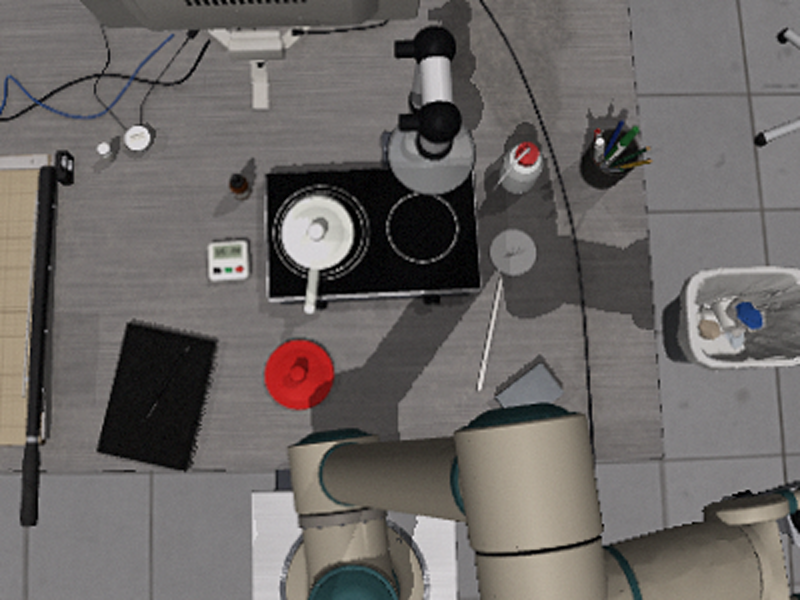

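Request:
play_rows([
  {"dz": -0.15},
  {"dz": -0.15},
  {"dz": -0.15},
  {"dx": 0.376, "dy": -0.426, "dz": -0.5, "turn": 0.37},
  {"dx": 0.376, "dy": -0.426, "dz": -0.5, "turn": 0.37},
  {"dx": 0.376, "dy": -0.426, "dz": -0.5, "turn": 0.37},
  {"dx": 0.376, "dy": -0.426, "dz": -0.5, "turn": 0.37},
  {"dx": 0.376, "dy": -0.426, "dz": -0.5, "turn": 0.37},
  {"dx": 0.376, "dy": -0.426, "dz": -0.5, "turn": 0.37},
  {"dx": 0.376, "dy": -0.426, "dz": -0.5, "turn": 0.37},
  {"dx": 0.376, "dy": -0.426, "dz": -0.5, "turn": 0.37},
  {"dx": 0.376, "dy": -0.426, "dz": -0.5, "turn": 0.37},
  {"dx": 0.376, "dy": -0.426, "dz": -0.5, "turn": 0.37},
  {"dx": 0.376, "dy": -0.426, "dz": -0.5, "turn": 0.37},
  {"dx": 0.376, "dy": -0.426, "dz": -0.5, "turn": 0.37},
  {"dx": 0.376, "dy": -0.426, "dz": -0.5, "turn": 0.37},
  {"dx": 0.376, "dy": -0.426, "dz": -0.5, "turn": 0.37},
])

```text
validation failed for argument at $.in...
```

```bash
python3 -c "
from h import *
s=sensors.state();print(s['t'],s['qpos'].round(3),s['tcp_pos'],s['tcp_rot'])"
```

```text
1.0 [-1.464  0.276  1.505 -0.     1.361 -0.121] [ 0.12984377 -0.56016336  0.20549954] [ 9.93520826e-01  1.13650197e-01 -9.87267437e-06  3.10311227e-05]
```

Request:
play_rows([
  {"dx": 0, "dy": 0, "dz": -0.15, "turn": 0},
  {"dx": 0, "dy": 0, "dz": -0.15, "turn": 0},
  {"dx": 0, "dy": 0, "dz": -0.15, "turn": 0},
])

```text
t: 1.3
tcp_pos: [0.1298, -0.5597, 0.357]
tcp_rot: [0.994, 0.114, -0.0, -0.0]
ft_force: [-0.7, -1.7, -1.0]
gripper_width: 0.0939
grasp_force: 0.0
```

Request:
play_rows([
  {"dx": 0.376, "dy": -0.426, "dz": -0.35, "turn": 0.37},
  {"dx": 0.376, "dy": -0.426, "dz": -0.35, "turn": 0.37},
  {"dx": 0.376, "dy": -0.426, "dz": -0.35, "turn": 0.37},
  {"dx": 0.376, "dy": -0.426, "dz": -0.35, "turn": 0.37},
  {"dx": 0.376, "dy": -0.426, "dz": -0.35, "turn": 0.37},
  {"dx": 0.376, "dy": -0.426, "dz": -0.35, "turn": 0.37},
  {"dx": 0.376, "dy": -0.426, "dz": -0.35, "turn": 0.37},
  {"dx": 0.376, "dy": -0.426, "dz": -0.35, "turn": 0.37},
  {"dx": 0.376, "dy": -0.426, "dz": -0.35, "turn": 0.37},
  {"dx": 0.376, "dy": -0.426, "dz": -0.35, "turn": 0.37},
  {"dx": 0.376, "dy": -0.426, "dz": -0.35, "turn": 0.37},
  {"dx": 0.376, "dy": -0.426, "dz": -0.35, "turn": 0.37},
  {"dx": 0.376, "dy": -0.426, "dz": -0.35, "turn": 0.37},
  {"dx": 0.376, "dy": -0.426, "dz": -0.35, "turn": 0.37},
])

```text
t: 2.7
tcp_pos: [0.3995, -0.0571, 0.7054]
tcp_rot: [0.998, -0.069, -0.001, -0.0]
ft_force: [3.6, -5.0, 9.7]
gripper_width: 0.094
grasp_force: 0.0
```

```bash
python3 -c "
from h import *
s=sensors.state();print(s['t'],s['qpos'].round(3),s['tcp_pos'],s['tcp_rot'])"
```

```text
2.7 [-3.150e-01  2.480e-01  2.200e-01  1.000e-03  2.676e+00  1.394e+00] [ 0.399542   -0.05712339  0.7054377 ] [ 9.97640582e-01 -6.86424781e-02 -1.14108427e-03 -4.20180676e-04]
```

Request:
play_rows([
  {"dx": 0.2, "dy": 0, "dz": 0, "turn": 0},
  {"dx": 0.2, "dy": 0, "dz": 0, "turn": 0},
  {"dx": 0.2, "dy": 0, "dz": 0, "turn": 0},
  {"dx": 0.2, "dy": 0, "dz": 0, "turn": 0},
  {"dx": 0.2, "dy": 0, "dz": 0, "turn": 0},
  {"dx": 0.2, "dy": 0, "dz": 0, "turn": 0},
])

```text
t: 3.3
tcp_pos: [0.5502, -0.0817, 0.6327]
tcp_rot: [0.997, -0.071, 0.013, 0.001]
ft_force: [-0.9, -0.6, 0.2]
gripper_width: 0.0939
grasp_force: 0.0
```

```bash
python3 -c "
from h import *
s=sensors.state();print(s['t'],s['qpos'].round(3),s['tcp_pos'],s['tcp_rot'])"
```

```text
3.3 [-0.275  0.402  0.221  0.006  2.491  1.443] [ 0.55024745 -0.08166679  0.6326715 ] [ 9.97378939e-01 -7.10990918e-02  1.33860345e-02  9.92702281e-04]
```

Request:
play_rows([
  {"dx": 0.9, "dy": 0, "dz": -0.7, "turn": 0},
  {"dx": 0.9, "dy": 0, "dz": -0.7, "turn": 0},
  {"dx": 0.9, "dy": 0, "dz": -0.7, "turn": 0},
  {"dx": 0.9, "dy": 0, "dz": -0.7, "turn": 0},
  {"dx": 0.9, "dy": 0, "dz": -0.7, "turn": 0},
  {"dx": 0.9, "dy": 0, "dz": -0.7, "turn": 0},
  {"dx": 0.9, "dy": 0, "dz": -0.7, "turn": 0},
  {"dx": 0.9, "dy": 0, "dz": -0.7, "turn": 0},
])

```text
t: 4.1
tcp_pos: [0.6358, -0.0931, 0.5838]
tcp_rot: [0.997, -0.071, 0.03, 0.002]
ft_force: [0.2, 0.7, -0.2]
gripper_width: 0.0936
grasp_force: 0.0
```

```bash
python3 -c "
from h import *
s=sensors.state();print(s['t'],s['qpos'].round(3),s['tcp_pos'],s['tcp_rot'])"
```

```text
4.1 [-0.258  0.488  0.221  0.01   2.372  1.462] [ 0.63575374 -0.09308561  0.58381142] [ 0.99701601 -0.07101782  0.03017013  0.00230593]
```

Request:
play_rows([
  {"dx": -0.2, "dy": 0, "dz": 0, "turn": 0},
  {"dx": -0.2, "dy": 0, "dz": 0, "turn": 0},
  {"dx": -0.2, "dy": 0, "dz": 0, "turn": 0},
  {"dx": -0.2, "dy": 0, "dz": 0, "turn": 0},
])

```text
t: 4.5
tcp_pos: [0.4429, -0.0653, 0.5722]
tcp_rot: [0.997, -0.071, 0.03, 0.002]
ft_force: [-0.6, 0.3, 1.5]
gripper_width: 0.0938
grasp_force: 0.0
```

```bash
python3 -c "
from h import *
s=sensors.state();print(s['t'],s['qpos'].round(3),s['tcp_pos'],s['tcp_rot'])"
```

```text
4.5 [-0.311  0.065  0.882  0.012  2.134  1.409] [ 0.44288131 -0.06531702  0.57222084] [ 0.99702204 -0.07091682  0.03020432  0.00235786]
```

Request:
play_rows([
  {"dx": 0.22, "dy": 0, "dz": -0.05, "turn": 0},
  {"dx": 0.22, "dy": 0, "dz": -0.05, "turn": 0},
  {"dx": 0.22, "dy": 0, "dz": -0.05, "turn": 0},
  {"dx": 0.22, "dy": 0, "dz": -0.05, "turn": 0},
  {"dx": 0.22, "dy": 0, "dz": -0.05, "turn": 0},
])

```text
t: 5.0
tcp_pos: [0.6333, -0.093, 0.5911]
tcp_rot: [0.997, -0.071, 0.04, 0.002]
ft_force: [0.2, 0.1, -1.0]
gripper_width: 0.0938
grasp_force: 0.0
```

Request:
play_rows([
  {"dx": 0.6, "dy": 0, "dz": -0.3, "turn": 0},
])

```text
t: 5.1
tcp_pos: [0.6515, -0.0953, 0.5896]
tcp_rot: [0.996, -0.071, 0.058, 0.004]
ft_force: [0.3, -0.1, 0.2]
gripper_width: 0.0938
grasp_force: 0.0
```

Request:
play_rows([
  {"dx": 0.6, "dy": 0, "dz": -0.3, "turn": 0},
])

```text
t: 5.2
tcp_pos: [0.6692, -0.0976, 0.5879]
tcp_rot: [0.995, -0.071, 0.074, 0.006]
ft_force: [-0.2, 0.1, 0.4]
gripper_width: 0.0938
grasp_force: 0.0
```

Request:
play_rows([
  {"dx": 0.6, "dy": 0, "dz": -0.3, "turn": 0},
])

```text
t: 5.3
tcp_pos: [0.6864, -0.1, 0.5858]
tcp_rot: [0.993, -0.071, 0.089, 0.007]
ft_force: [0.1, 0.1, 0.4]
gripper_width: 0.094
grasp_force: 0.0
```

Request:
play_rows([
  {"dx": 0.6, "dy": 0, "dz": -0.3, "turn": 0},
  {"dx": 0.6, "dy": 0, "dz": -0.3, "turn": 0},
  {"dx": 0.6, "dy": 0, "dz": -0.3, "turn": 0},
])

```text
t: 5.6
tcp_pos: [0.7232, -0.105, 0.5711]
tcp_rot: [0.992, -0.071, 0.108, 0.008]
ft_force: [0.7, 0.1, -1.0]
gripper_width: 0.0942
grasp_force: 0.0
```

```bash
python3 -c "
from h import *
s=sensors.state();print(s['t'],s['qpos'].round(3),s['tcp_pos'],s['tcp_rot'])"
```

```text
5.6 [-0.251  0.522  0.22   0.027  2.183  1.48 ] [ 0.72320562 -0.10503358  0.57111386] [ 0.99159678 -0.07060421  0.10808786  0.00823889]
```

Request:
play_rows([
  {"dx": 0.6, "dy": 0, "dz": -0.3, "turn": 0},
])

```text
t: 5.7
tcp_pos: [0.7387, -0.1073, 0.5699]
tcp_rot: [0.99, -0.07, 0.123, 0.009]
ft_force: [0.6, -0.1, -1.5]
gripper_width: 0.0941
grasp_force: 0.0
```

Request:
play_rows([
  {"dx": 0.6, "dy": 0, "dz": -0.3, "turn": 0},
])

```text
t: 5.8
tcp_pos: [0.7527, -0.1092, 0.5726]
tcp_rot: [0.988, -0.07, 0.14, 0.01]
ft_force: [0.1, -0.8, 0.5]
gripper_width: 0.094
grasp_force: 0.0
```

Request:
play_rows([
  {"dx": 0.6, "dy": 0, "dz": -0.3, "turn": 0},
])

```text
t: 5.9
tcp_pos: [0.7654, -0.111, 0.5764]
tcp_rot: [0.985, -0.07, 0.156, 0.012]
ft_force: [-0.1, 0.4, -0.2]
gripper_width: 0.0943
grasp_force: 0.0
```

Request:
play_rows([
  {"dx": 0.6, "dy": 0, "dz": -0.3, "turn": 0},
])

```text
t: 6.0
tcp_pos: [0.7771, -0.1126, 0.5816]
tcp_rot: [0.982, -0.07, 0.173, 0.013]
ft_force: [-0.6, -0.5, 0.0]
gripper_width: 0.0942
grasp_force: 0.0
```

Request:
play_rows([
  {"dx": 0.6, "dy": 0, "dz": -0.3, "turn": 0},
])

```text
t: 6.1
tcp_pos: [0.7878, -0.114, 0.5879]
tcp_rot: [0.979, -0.07, 0.19, 0.014]
ft_force: [-0.6, -0.8, 0.5]
gripper_width: 0.0941
grasp_force: 0.0
```

Request:
play_rows([
  {"dx": 0.6, "dy": 0, "dz": -0.3, "turn": 0},
])

```text
t: 6.2
tcp_pos: [0.7975, -0.1154, 0.5956]
tcp_rot: [0.976, -0.069, 0.208, 0.015]
ft_force: [0.8, 0.1, 0.1]
gripper_width: 0.0943
grasp_force: 0.0
```

Request:
play_rows([
  {"dx": 0.6, "dy": 0, "dz": -0.3, "turn": 0},
])

```text
t: 6.3
tcp_pos: [0.8061, -0.1165, 0.6045]
tcp_rot: [0.972, -0.069, 0.225, 0.017]
ft_force: [0.5, -0.4, 0.2]
gripper_width: 0.0939
grasp_force: 0.0
```

Request:
play_rows([
  {"dx": 0.6, "dy": 0, "dz": -0.3, "turn": 0},
])

```text
t: 6.4
tcp_pos: [0.8137, -0.1176, 0.6146]
tcp_rot: [0.968, -0.069, 0.242, 0.018]
ft_force: [-0.1, 0.8, 0.3]
gripper_width: 0.0938
grasp_force: 0.0
```

Request:
play_rows([
  {"dx": 0.6, "dy": 0, "dz": -0.3, "turn": 0},
])

```text
t: 6.5
tcp_pos: [0.8203, -0.1184, 0.6261]
tcp_rot: [0.963, -0.069, 0.26, 0.019]
ft_force: [0.2, 0.2, -0.4]
gripper_width: 0.094
grasp_force: 0.0
```

Request:
play_rows([
  {"dx": 0.6, "dy": 0, "dz": -0.3, "turn": 0},
])

```text
t: 6.6
tcp_pos: [0.8257, -0.1191, 0.6385]
tcp_rot: [0.958, -0.068, 0.277, 0.02]
ft_force: [0.6, -0.3, -0.2]
gripper_width: 0.094
grasp_force: 0.0
```

Request:
play_rows([
  {"dx": 0.6, "dy": 0, "dz": -0.3, "turn": 0},
])

```text
t: 6.7
tcp_pos: [0.83, -0.1197, 0.652]
tcp_rot: [0.953, -0.068, 0.295, 0.022]
ft_force: [-0.4, -0.6, 0.1]
gripper_width: 0.0941
grasp_force: 0.0
```

```bash
cat >> h.py <<'E'
from scipy.spatial.transform import Rotation as Ro
def to_tool(d,s=None):
    s=s or sensors.state(); return Ro.from_quat(s["tcp_rot"]).inv().apply(d)
E
python3 - <<'E'
from h import *
s=sensors.state();print(s['t'],s['qpos'].round(3),s['tcp_pos'],s['tcp_rot'],'\n',Ro.from_quat(s['tcp_rot']).as_matrix().round(3))
f=cams.grab_frame("top"); F=f["frame"]
# dish pose from knob/handle (nets gave it). ring detection on the hotplate: bright pixels on black at z=.05
g=cv2.cvtColor(F,cv2.COLOR_RGB2GRAY)
# rectified ortho map of plane z=.05: 1 px = 0.5 mm, x .40-.70, y -.25..0.2
xs=np.arange(.70,.40,-.0005); ys=np.arange(.17,-.23,-.0005)
Y,X=np.meshgrid(ys,xs); P=np.stack([X,Y,np.full_like(X,.05)],-1).reshape(-1,3)
T=np.linalg.inv(f["cam_to_world"]); px,_=cv2.projectPoints(P,cv2.Rodrigues(T[:3,:3])[0],T[:3,3],f["K"],np.array(f["D"]))
px=px.reshape(*X.shape,2).astype(np.float32)
o=cv2.remap(F,px[...,0],px[...,1],cv2.INTER_LINEAR)
cv2.imwrite("pics/ortho.png",o[:,:,::-1])
E
```

```text
6.7 [-0.255  0.487  0.221  0.065  1.836  1.494] [ 0.82996453 -0.11966947  0.65203508] [ 0.95286674 -0.06781512  0.29491549  0.02170131] 
 [[ 0.817 -0.142  0.559]
 [-0.116 -0.99  -0.081]
 [ 0.565  0.001 -0.825]]
```

View pics/ortho.png

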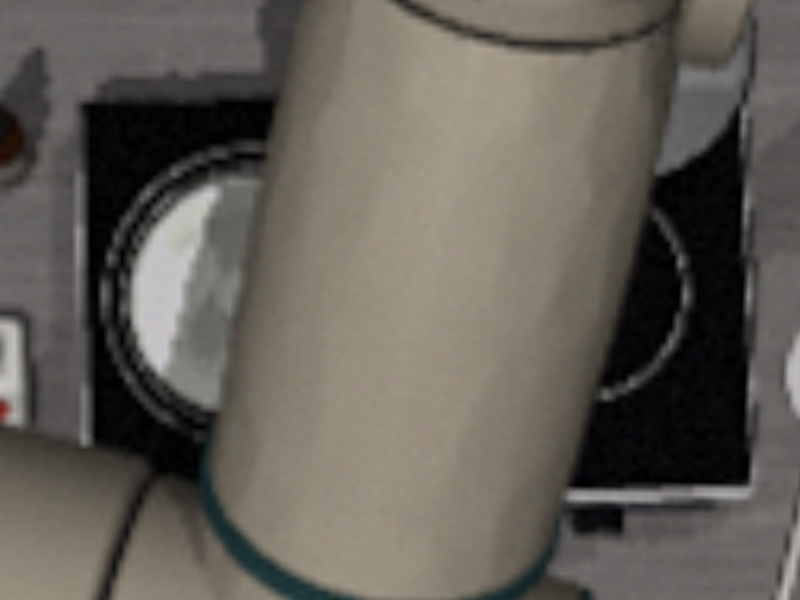

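```bash
python3 - <<'E'
from h import *
f=cams.grab_frame("top"); np.savez("topcal.npz",K=f["K"],D=f["D"],T=f["cam_to_world"])
F=cv2.imread("pics/top0.png")
xs=np.arange(.70,.40,-.0005); ys=np.arange(.17,-.23,-.0005)
Y,X=np.meshgrid(ys,xs); P=np.stack([X,Y,np.full_like(X,.05)],-1).reshape(-1,3)
T=np.linalg.inv(f["cam_to_world"]); px,_=cv2.projectPoints(P,cv2.Rodrigues(T[:3,:3])[0],T[:3,3],f["K"],np.array(f["D"]))
px=px.reshape(*X.shape,2).astype(np.float32)
o=cv2.remap(F,px[...,0],px[...,1],cv2.INTER_LINEAR)
cv2.imwrite("pics/ortho0.png",o)
E
```

```text
(no output)
```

View pics/ortho0.png

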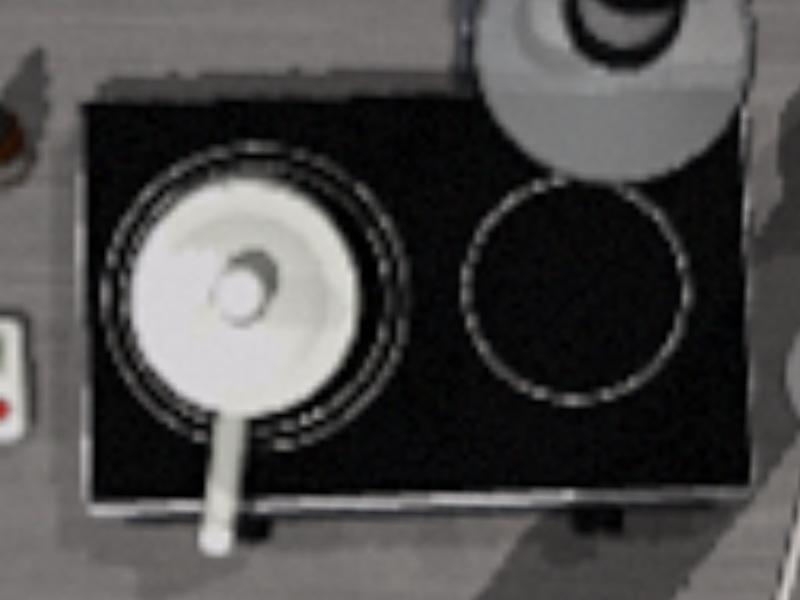

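```bash
python3 - <<'E'
from h import *
s=sensors.state();p=s['tcp_pos']; print(p)
for w in ([.45,0,.6],[.395,.065,.20],[.395,.065,.17],[.4625,.055,.0705]): print(w,to_tool(np.array(w)-p,s).round(4), np.linalg.norm(np.array(w)-p))
E
```

```text
[ 0.82878936 -0.11940052  0.65377447]
[0.45, 0, 0.6] [-0.3534 -0.0645 -0.1777] 0.40078617157952773
[0.395, 0.065, 0.2] [-0.6324 -0.1217  0.1158] 0.6542843633989953
[0.395, 0.065, 0.17] [-0.6493 -0.1217  0.1405] 0.6754365228347564
[0.4625, 0.055, 0.0705] [-0.6495 -0.1216  0.2612] 0.7104875383769546
```

Request:
play_rows([
  {"dx": -0.353, "dy": -0.065, "dz": -0.178, "turn": 0},
  {"dx": -0.353, "dy": -0.065, "dz": -0.178, "turn": 0},
  {"dx": -0.353, "dy": -0.065, "dz": -0.178, "turn": 0},
  {"dx": -0.353, "dy": -0.065, "dz": -0.178, "turn": 0},
  {"dx": -0.353, "dy": -0.065, "dz": -0.178, "turn": 0},
  {"dx": -0.353, "dy": -0.065, "dz": -0.178, "turn": 0},
  {"dx": -0.353, "dy": -0.065, "dz": -0.178, "turn": 0},
  {"dx": -0.649, "dy": -0.122, "dz": 0.14, "turn": 0},
  {"dx": -0.649, "dy": -0.122, "dz": 0.14, "turn": 0},
  {"dx": -0.649, "dy": -0.122, "dz": 0.14, "turn": 0},
  {"dx": -0.649, "dy": -0.122, "dz": 0.14, "turn": 0},
  {"dx": -0.649, "dy": -0.122, "dz": 0.14, "turn": 0},
  {"dx": -0.649, "dy": -0.122, "dz": 0.14, "turn": 0},
  {"dx": -0.649, "dy": -0.122, "dz": 0.14, "turn": 0},
  {"dx": -0.649, "dy": -0.122, "dz": 0.14, "turn": 0},
  {"dx": -0.649, "dy": -0.122, "dz": 0.14, "turn": 0},
  {"dx": -0.649, "dy": -0.122, "dz": 0.14, "turn": 0},
])

```text
t: 8.5
tcp_pos: [0.3862, 0.0651, 0.1622]
tcp_rot: [0.955, -0.067, 0.287, 0.023]
ft_force: [0.3, -1.6, -0.2]
gripper_width: 0.0938
grasp_force: 0.0
```

```bash
python3 - <<'E'
from h import *
s=sensors.state();p=s['tcp_pos']; print(s['t'],p,s['qpos'].round(2),s['tcp_rot'].round(3))
for w in ([.395,.065,.17],[.4625,.055,.0705]): print(w,to_tool(np.array(w)-p,s).round(4))
f=cams.grab_frame("side"); i=f["frame"][140:320,160:400]
cv2.imwrite("pics/side1.png",cv2.resize(i[:,:,::-1],(800,600),interpolation=cv2.INTER_CUBIC))
for l in ("dish_handle","lid_knob"):
    for r in models.pinpoint("side",l)[:2]: print(l,round(r["conf"],2),np.round(r["centre"],1),world(f,r["centre"],.087 if l=="dish_handle" else .127).round(4),world(f,r["centre"]))
E
```

```text
8.5 [0.38620861 0.06513981 0.16220995] [ 0.15 -0.24  2.33 -0.34  0.52  2.12] [ 0.955 -0.067  0.287  0.023]
[0.395, 0.065, 0.17] [ 0.0116 -0.0011 -0.0017]
[0.4625, 0.055, 0.0705] [ 0.0136 -0.0012  0.1189]
dish_handle 0.74 [290.6 246.4] [0.4561 0.0499 0.087 ] [0.45516856 0.05502189 0.09226749]
dish_handle 0.67 [262.1 239.1] [0.5439 0.0337 0.087 ] [0.53696823 0.06009792 0.1135676 ]
lid_knob 0.87 [333.1 268.9] [0.3224 0.1545 0.127 ] [0.32745835 0.07840523 0.04414966]
lid_knob 0.69 [264.  230.3] [0.5357 0.0371 0.127 ] [0.53187969 0.05193879 0.14143309]
```

View pics/side1.png

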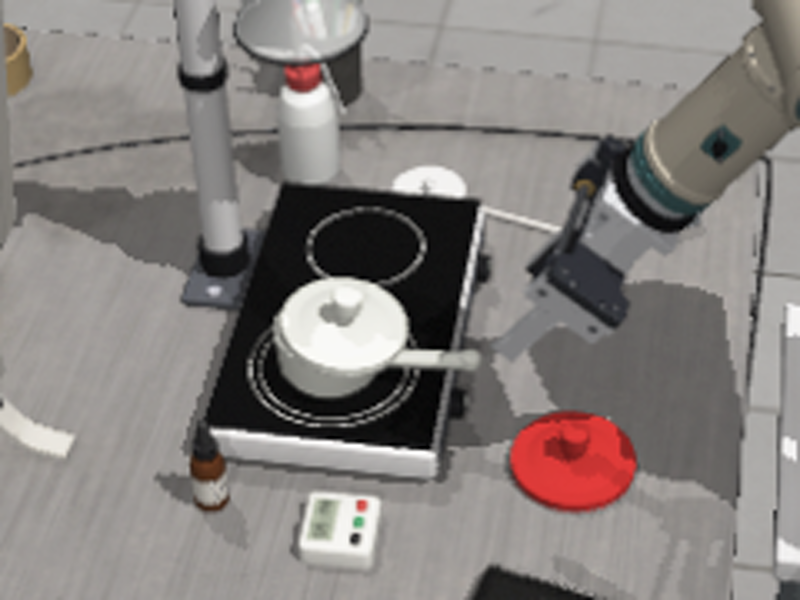

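Request:
play_rows([
  {"dx": 0.014, "dy": -0.001, "dz": 0.02, "turn": 0},
  {"dx": 0.014, "dy": -0.001, "dz": 0.06, "turn": 0},
  {"dx": 0.014, "dy": -0.001, "dz": 0.09, "turn": 0},
  {"dx": 0.014, "dy": -0.001, "dz": 0.119, "turn": 0},
  {"dx": 0.014, "dy": -0.001, "dz": 0.119, "turn": 0},
])

```text
t: 9.15
tcp_pos: [0.475, 0.0546, 0.0798]
tcp_rot: [0.953, -0.068, 0.295, 0.022]
ft_force: [-0.8, -0.5, -0.3]
gripper_width: 0.0941
grasp_force: 0.0
```

Request:
play_rows([
  {"dx": 0, "dy": 0, "dz": 0, "turn": 0},
  {"dx": 0, "dy": 0, "dz": 0, "turn": 0},
  {"dx": 0, "dy": 0, "dz": 0, "turn": 0},
  {"dx": 0, "dy": 0, "dz": 0, "turn": 0},
  {"dx": 0, "dy": 0, "dz": 0, "turn": 0},
  {"dx": 0, "dy": 0, "dz": 0, "turn": 0},
  {"dx": 0, "dy": 0, "dz": 0, "turn": 0},
], grip=255, newtons=15)

```text
t: 9.85
tcp_pos: [0.4716, 0.0553, 0.0796]
tcp_rot: [0.953, -0.068, 0.294, 0.022]
ft_force: [-0.1, 0.0, -0.0]
gripper_width: 0.0411
grasp_force: 0.0
```

```bash
python3 - <<'E'
from h import *
s=sensors.state();p=s['tcp_pos']; print(s['t'],p,s['qpos'].round(2),s['ft_force'].round(1),s['gripper_width'])
print(Ro.from_quat(s['tcp_rot']).as_matrix().round(3))
R=Ro.from_quat(s['tcp_rot']).as_matrix(); print("grasp pt",p-.0188*R[:,2])
f=cams.grab_frame("top")
for l in ("dish_handle","lid_knob","lid","dish"):
    for r in models.pinpoint("top",l)[:2]: print(l,round(r["conf"],2),np.round(r["centre"],1),world(f,r["centre"],dict(dish_handle=.085,lid_knob=.128,lid=.096,dish=.05)[l]).round(4))
i=f["frame"][150:270,200:360]; cv2.imwrite("pics/top1.png",cv2.resize(i[:,:,::-1],(800,600),interpolation=cv2.INTER_CUBIC))
E
```

```text
9.85 [0.47162992 0.05530804 0.07964759] [ 0.07  0.06  2.39 -0.86  0.16  2.6 ] [-0.1  0.  -0. ] 0.041131708428330895
[[ 0.818 -0.142  0.557]
 [-0.117 -0.99  -0.081]
 [ 0.563  0.001 -0.826]]
grasp pt [0.46115422 0.0568285  0.09518425]
dish_handle 0.54 [258.  233.2] [0.4585 0.0485 0.085 ]
lid_knob 0.95 [256.4 206. ] [0.5344 0.0502 0.128 ]
lid_knob 0.68 [247.8 272.6] [0.3364 0.0779 0.128 ]
lid 0.94 [256.6 209.6] [0.5298 0.0513 0.096 ]
lid 0.67 [246.7 277.3] [0.3246 0.0836 0.096 ]
dish 0.51 [258.5 209.7] [0.5386 0.0476 0.05  ]
```

View pics/top1.png

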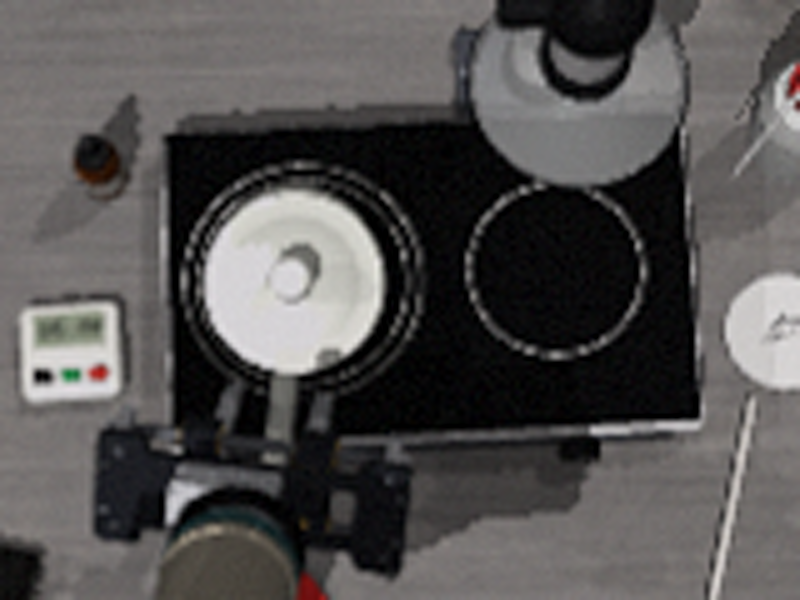

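Request:
play_rows([
  {"dx": 0, "dy": 0, "dz": 0, "turn": 0},
  {"dx": 0, "dy": 0, "dz": 0, "turn": 0},
  {"dx": 0, "dy": 0, "dz": 0, "turn": 0},
  {"dx": 0, "dy": 0, "dz": 0, "turn": 0},
])

```text
t: 10.5
tcp_pos: [0.4715, 0.055, 0.0793]
tcp_rot: [0.953, -0.068, 0.293, 0.022]
ft_force: [-0.5, -0.9, 0.2]
gripper_width: 0.016
grasp_force: 15.0
```

Request:
play_rows([
  {"dx": 0.0005, "dy": 0.004, "dz": 0.0004, "turn": 0},
  {"dx": 0.0013, "dy": 0.01, "dz": 0.0009, "turn": 0},
  {"dx": 0.0024, "dy": 0.018, "dz": 0.0017, "turn": 0},
  {"dx": 0.0035, "dy": 0.026, "dz": 0.0024, "turn": 0},
  {"dx": 0.0046, "dy": 0.034, "dz": 0.0032, "turn": 0},
])

```text
t: 11.0
tcp_pos: [0.4719, 0.0211, 0.0797]
tcp_rot: [0.954, -0.067, 0.293, 0.022]
ft_force: [-0.2, 2.5, -1.7]
gripper_width: 0.0161
grasp_force: 15.0
```

```bash
python3 - <<'E'
from h import *
s=sensors.state();p=s['tcp_pos']; print(s['t'],p,s['qpos'].round(2),s['ft_force'].round(1),s['gripper_width'],s['grasp_force'])
R=Ro.from_quat(s['tcp_rot']).as_matrix();print(R.round(3))
print(to_tool([.002,-.121,0],s).round(4))
E
```

```text
11.0 [0.47193579 0.0210883  0.07974195] [-0.07  0.05  2.4  -0.43  0.11  2.06] [-0.2  2.5 -1.7] 0.016102280119664737 15.041164755821228
[[ 0.82  -0.141  0.555]
 [-0.115 -0.99  -0.081]
 [ 0.561  0.002 -0.828]]
[0.0156 0.1195 0.0109]
```

Gripped firmly and sliding well; continue.

Request:
play_rows([
  {"dx": 0.001, "dy": 0.008, "dz": 0.0007, "turn": 0},
  {"dx": 0.0021, "dy": 0.016, "dz": 0.0015, "turn": 0},
  {"dx": 0.0032, "dy": 0.024, "dz": 0.0022, "turn": 0},
  {"dx": 0.0042, "dy": 0.032, "dz": 0.0029, "turn": 0},
  {"dx": 0.0053, "dy": 0.04, "dz": 0.0037, "turn": 0},
  {"dx": 0.0064, "dy": 0.048, "dz": 0.0044, "turn": 0},
  {"dx": 0.0074, "dy": 0.056, "dz": 0.0051, "turn": 0},
  {"dx": 0.0085, "dy": 0.064, "dz": 0.0058, "turn": 0},
])

```text
t: 11.8
tcp_pos: [0.4725, -0.043, 0.0794]
tcp_rot: [0.954, -0.067, 0.292, 0.021]
ft_force: [-1.0, 1.6, -1.7]
gripper_width: 0.0157
grasp_force: 15.0
```

```bash
python3 - <<'E'
from h import *
s=sensors.state();p=s['tcp_pos']; print(s['t'],p,s['qpos'].round(2),s['ft_force'].round(1),s['gripper_width'],s['grasp_force'])
print(to_tool([.4735-p[0],-.10-p[1],.0795-p[2]],s).round(4))
E
```

```text
11.8 [ 0.47249775 -0.04295954  0.07944257] [-0.32  0.04  2.41  0.77  0.14  0.66] [-1.   1.6 -1.7] 0.015742172191621044 15.047969073057175
[0.0075 0.0563 0.005 ]
```

Request:
play_rows([
  {"dx": 0.0011, "dy": 0.008, "dz": 0.0007, "turn": 0},
  {"dx": 0.0021, "dy": 0.016, "dz": 0.0014, "turn": 0},
  {"dx": 0.0032, "dy": 0.024, "dz": 0.0021, "turn": 0},
  {"dx": 0.0043, "dy": 0.032, "dz": 0.0028, "turn": 0},
  {"dx": 0.0053, "dy": 0.04, "dz": 0.0036, "turn": 0},
  {"dx": 0.0064, "dy": 0.048, "dz": 0.0043, "turn": 0},
  {"dx": 0.0075, "dy": 0.056, "dz": 0.005, "turn": 0},
])

```text
t: 12.5
tcp_pos: [0.4735, -0.0994, 0.0796]
tcp_rot: [0.954, -0.067, 0.292, 0.021]
ft_force: [0.1, 1.7, -2.4]
gripper_width: 0.0163
grasp_force: 15.0
```

```bash
python3 - <<'E'
from h import *
s=sensors.state();p=s['tcp_pos']; print(s['t'],p,s['qpos'].round(2),s['ft_force'].round(1),s['gripper_width'])
f=cams.grab_frame("top"); F=f["frame"]
xs=np.arange(.65,.45,-.0004); ys=np.arange(.0,-.22,-.0004)
Y,X=np.meshgrid(ys,xs)
def ortho(z):
    P=np.stack([X,Y,np.full_like(X,z)],-1).reshape(-1,3)
    T=np.linalg.inv(f["cam_to_world"]); px,_=cv2.projectPoints(P,cv2.Rodrigues(T[:3,:3])[0],T[:3,3],f["K"],np.array(f["D"]))
    px=px.reshape(*X.shape,2).astype(np.float32); return cv2.remap(F,px[...,0],px[...,1],cv2.INTER_LINEAR)
a=ortho(.05); cv2.imwrite("pics/o2.png",a[:,:,::-1]); print(a.shape)
for c in("top","side"):
  if c=="side": f=cams.grab_frame(c)
  for l in ("lid_knob","lid","dish"):
    for r in models.pinpoint(c,l)[:2]: print(c,l,round(r["conf"],2),np.round(r["centre"],1),world(f,r["centre"],dict(dish_handle=.085,lid_knob=.128,lid=.096,dish=.05)[l]).round(4))
cv2.imwrite("pics/side2.png",cv2.resize(f["frame"][160:290,180:330][:,:,::-1],(690,600),interpolation=cv2.INTER_CUBIC))
E
```

```text
12.5 [ 0.47354996 -0.09942907  0.07959889] [-0.52  0.05  2.39  1.02  0.25  0.24] [ 0.1  1.7 -2.4] 0.01631183817193749
(500, 550, 3)
top lid_knob 0.87 [304.6 204.4] [ 0.536  -0.0941  0.128 ]
top lid_knob 0.81 [246.3 274. ] [0.3325 0.0823 0.128 ]
top lid 0.97 [309.9 206.1] [ 0.5371 -0.1118  0.096 ]
top lid 0.88 [249.  273.5] [0.3358 0.0766 0.096 ]
side lid_knob 0.86 [273.3 196.1] [ 0.5391 -0.1174  0.128 ]
side lid_knob 0.8 [331.  267.5] [0.3285 0.1512 0.128 ]
side lid 0.97 [269.8 202.8] [ 0.5521 -0.121   0.096 ]
side lid 0.77 [331.  280.7] [0.325  0.1696 0.096 ]
side dish 0.59 [269.3 216.5] [ 0.5526 -0.1075  0.05  ]
```

View pics/o2.png

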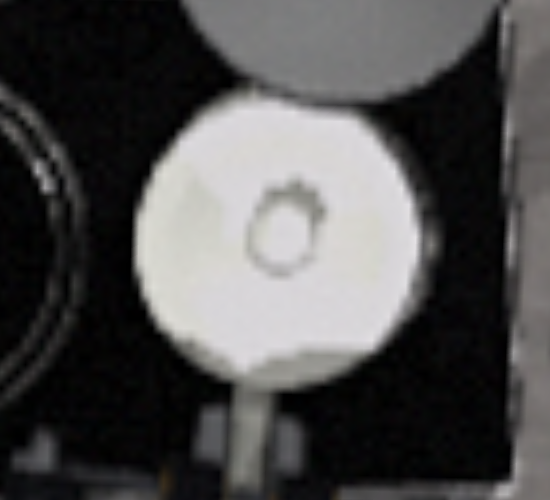

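View pics/side2.png

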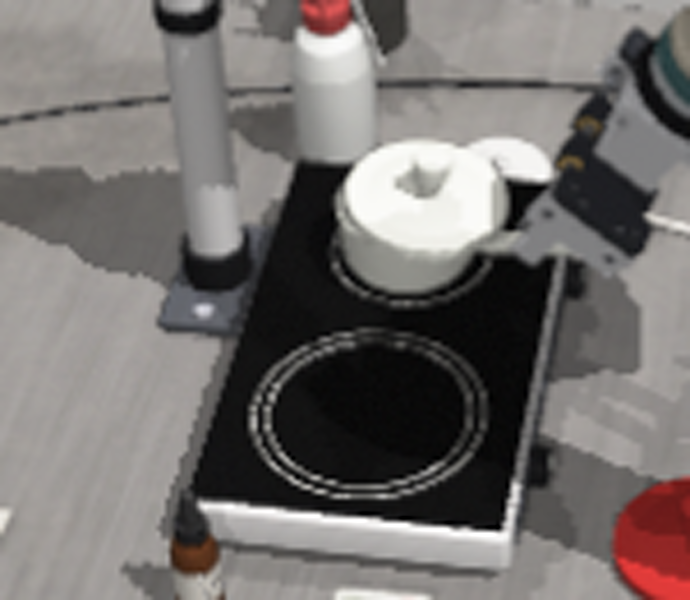

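Request:
play_rows([
  {"dx": 0, "dy": 0.004, "dz": 0, "turn": 0},
  {"dx": 0, "dy": 0.009, "dz": 0, "turn": 0},
  {"dx": 0, "dy": 0.009, "dz": 0, "turn": 0},
  {"dx": 0, "dy": 0.009, "dz": 0, "turn": 0},
])

```text
t: 13.3
tcp_pos: [0.4731, -0.1097, 0.0805]
tcp_rot: [0.953, -0.068, 0.293, 0.022]
ft_force: [0.9, 0.1, -3.1]
gripper_width: 0.0154
grasp_force: 15.0
```

Request:
play_rows([
  {"dx": 0, "dy": 0, "dz": 0, "turn": 0},
  {"dx": 0, "dy": 0, "dz": 0, "turn": 0},
  {"dx": 0, "dy": 0, "dz": 0, "turn": 0},
  {"dx": 0, "dy": 0, "dz": -0.02, "turn": 0},
  {"dx": 0, "dy": 0, "dz": -0.06, "turn": 0},
  {"dx": 0, "dy": 0, "dz": -0.1, "turn": 0},
  {"dx": 0, "dy": 0, "dz": -0.1, "turn": 0},
], grip=90)

```text
t: 14.0
tcp_pos: [0.418, -0.1026, 0.1682]
tcp_rot: [0.952, -0.067, 0.297, 0.025]
ft_force: [0.2, 0.5, -0.0]
gripper_width: 0.0609
grasp_force: 0.0
```

```bash
python3 - <<'E'
from h import *
s=sensors.state();p=s['tcp_pos']; print(s['t'],p,s['qpos'].round(2),s['ft_force'].round(1),s['gripper_width'])
R=Ro.from_quat(s['tcp_rot']).as_matrix();print(R.round(3))
for c in("side","top"):
  f=cams.grab_frame(c); np.savez(f"{c}3.npz",**{k:np.array(v) for k,v in f.items()})
  for l in ("lid_knob","lid","dish","dish_handle"):
    for r in models.pinpoint(c,l)[:2]: print(c,l,round(r["conf"],2),np.round(r["centre"],1),world(f,r["centre"],dict(dish_handle=.085,lid_knob=.130,lid=.096,dish=.05)[l]).round(4))
F=f["frame"]
cv2.imwrite("pics/top3.png",cv2.resize(F[165:265,260:380][:,:,::-1],(720,600),interpolation=cv2.INTER_CUBIC))
E
```

```text
14.0 [ 0.41801008 -0.10255607  0.16824063] [-0.67 -0.22  2.31  0.54  0.57  0.66] [ 0.2  0.5 -0. ] 0.06087674980721034
[[ 0.814 -0.143  0.562]
 [-0.113 -0.99  -0.088]
 [ 0.569  0.008 -0.822]]
side lid_knob 0.92 [272.9 192.6] [ 0.5431 -0.1316  0.13  ]
side lid 0.85 [270.8 204.5] [ 0.5473 -0.1134  0.096 ]
side lid 0.82 [330.7 283.8] [0.3245 0.1807 0.096 ]
side dish 0.81 [270.4 214. ] [ 0.5516 -0.1198  0.05  ]
side dish 0.73 [324.5 208.6] [ 0.3842 -0.1734  0.05  ]
side dish_handle 0.79 [297.9 209.3] [ 0.462  -0.1168  0.085 ]
top lid_knob 0.87 [246.8 274.2] [0.3317 0.0807 0.13  ]
top lid_knob 0.72 [310.7 202.9] [ 0.5398 -0.1123  0.13  ]
top lid 0.85 [247.1 275.7] [0.3294 0.0823 0.096 ]
top lid 0.68 [311.6 209.4] [ 0.5267 -0.1167  0.096 ]
top dish_handle 0.3 [177.3 289.7] [0.2915 0.2944 0.085 ]
```

View pics/top3.png

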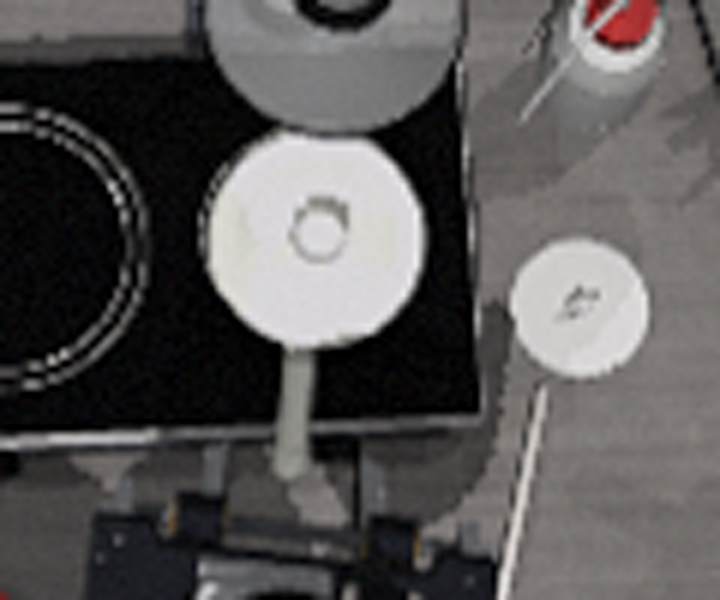

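```bash
python3 - <<'E'
from h import *
from scipy.optimize import least_squares
def cloud(c):
    f=np.load(f"{c}3.npz"); d=f["depth"]; v,u=np.nonzero((d>0)&(f["frame"].min(2)>95))
    n=cv2.undistortPoints(np.stack([u,v],1).astype(float)[:,None],f["K"],f["D"])[:,0]
    z=d[v,u]; P=np.c_[n*z[:,None],z]@f["cam_to_world"][:3,:3].T+f["cam_to_world"][:3,3]
    return P
for c in("side","top"):
    P=cloud(c); 
    Q=P[(np.hypot(P[:,0]-.55,P[:,1]+.116)<.08)&(P[:,2]>.054)&(P[:,2]<.17)]
    K=Q[Q[:,2]>.128]; print(c,len(Q),"knob",len(K),K.mean(0).round(4),np.percentile(K[:,2],[5,50,95]).round(4) if len(K) else 0)
    # top plate plane
    L=Q[(Q[:,2]>.094)&(Q[:,2]<.120)&(np.hypot(Q[:,0]-.543,Q[:,1]+.117)>.02)&(np.hypot(Q[:,0]-.543,Q[:,1]+.117)<.05)]
    A=np.c_[L[:,:2]-[.543,-.117],np.ones(len(L))]
    for k in range(4):
        co=np.linalg.lstsq(A,L[:,2],rcond=None)[0]; e=L[:,2]-A@co; m=abs(e)<2*e.std(); A,L=A[m],L[m]
    print("plate plane slope deg",np.degrees(co[:2]).round(2),"z at ctr",co[2].round(4),"std",e.std().round(4))
    if c=="side":
        W=Q[(Q[:,2]>.058)&(Q[:,2]<.085)&(Q[:,0]>.5)]
        f=lambda q:np.hypot(W[:,0]-q[0],W[:,1]-q[1])-(.040+.008*(W[:,2]-.05)/.05)
        r=least_squares(f,[.555,-.118],loss="soft_l1",f_scale=.002); print("dish",len(W),r.x.round(4),np.std(r.fun).round(4), np.median(r.fun))
def w(u,v,z):
    f=np.load("top3.npz"); return world(f,[(u+.5)/6-.5+260,(v+.5)/6-.5+165],z).round(4)
print("knob top",w(319,232,.1405),"tip",w(290,475,.0925),"root",w(300,355,.078),"lid",w(316,238,.1))
# silhouette: lid
E
```

```text
side 948 knob 59 [ 0.5345 -0.1159  0.1394] [0.1288 0.1407 0.1464]
plate plane slope deg [ 6.35 -1.52] z at ctr 0.1108 std 0.0024
dish 133 [ 0.5528 -0.1208] 0.0023 0.0001460931982390154
top 1047 knob 59 [ 0.5346 -0.1171  0.1391] [0.1332 0.1394 0.1441]
plate plane slope deg [ 6.18 -0.74] z at ctr 0.1074 std 0.0027
knob top [ 0.5364 -0.1177  0.1405] tip [ 0.4218 -0.1022  0.0925] root [ 0.4854 -0.1102  0.078 ] lid [ 0.5419 -0.1189  0.1   ]
```

```bash
python3 - <<'E'
from h import *
s=sensors.state();p=s['tcp_pos'];print(p)
for w in ([.498,-.111,.185],[.5428,-.118,.1193]): print(to_tool(np.array(w)-p,s).round(4))
E
```

```text
[ 0.41753024 -0.10100874  0.16221933]
[ 0.0799 -0.0015  0.0265]
[ 0.0807 -0.001   0.1064]
```

Request:
play_rows([
  {"dx": 0.04, "dy": -0.001, "dz": 0.0, "turn": 0},
  {"dx": 0.08, "dy": -0.001, "dz": 0.02, "turn": 0},
  {"dx": 0.08, "dy": -0.001, "dz": 0.03, "turn": 0},
  {"dx": 0.08, "dy": -0.001, "dz": 0.03, "turn": 0},
])

```text
t: 14.9
tcp_pos: [0.5, -0.1112, 0.1813]
tcp_rot: [0.954, -0.067, 0.291, 0.021]
ft_force: [-0.3, 0.2, -0.6]
gripper_width: 0.0608
grasp_force: 0.0
```

```bash
python3 - <<'E'
from h import *
s=sensors.state();p=s['tcp_pos'];print(s['t'],p,s['qpos'].round(2),s['qd'].round(2))
R=Ro.from_quat(s['tcp_rot']).as_matrix();print(R.round(3))
for w in ([.5428,-.118,.1193],): print(to_tool(np.array(w)-p,s).round(4))
E
```

```text
14.9 [ 0.49997263 -0.11121386  0.18127971] [-0.51 -0.08  2.16  0.41  0.53  0.9 ] [-0.02 -0.04  0.05 -0.01  0.03  0.  ]
[[ 0.821 -0.14   0.553]
 [-0.116 -0.99  -0.079]
 [ 0.558  0.    -0.83 ]]
[0.0014 0.0007 0.0756]
```

Request:
play_rows([
  {"dx": 0.0014, "dy": 0.0007, "dz": 0.03, "turn": 0},
  {"dx": 0.0014, "dy": 0.0007, "dz": 0.055, "turn": 0},
  {"dx": 0.0014, "dy": 0.0007, "dz": 0.07, "turn": 0},
  {"dx": 0.0014, "dy": 0.0007, "dz": 0.0755, "turn": 0},
  {"dx": 0.0014, "dy": 0.0007, "dz": 0.0755, "turn": 0},
])

```text
t: 15.4
tcp_pos: [0.5415, -0.1185, 0.1203]
tcp_rot: [0.954, -0.068, 0.292, 0.021]
ft_force: [-0.6, 0.1, -0.6]
gripper_width: 0.0609
grasp_force: 0.0
```

```bash
python3 - <<'E'
from h import *
s=sensors.state();p=s['tcp_pos'];print(s['t'],p,s['qpos'].round(2),s['ft_force'])
f=cams.grab_frame("top")
print([ (r["conf"],world(f,r["centre"],.13).round(4)) for r in models.pinpoint("top","lid_knob")[:2]])
i=np.hstack([cv2.resize(f["frame"][165:265,270:350][:,:,::-1],(400,500),interpolation=cv2.INTER_CUBIC)])
g=cams.grab_frame("side"); j=cv2.resize(g["frame"][170:270,230:310][:,:,::-1],(400,500),interpolation=cv2.INTER_CUBIC)
cv2.imwrite("pics/both4.png",np.hstack([i,j]))
E
```

```text
15.4 [ 0.54152041 -0.11852689  0.12031115] [-0.47  0.08  2.2   0.57  0.34  0.76] [-0.62495367  0.06997958 -0.55766028]
[(0.97, array([ 0.5457, -0.1089,  0.13  ])), (0.8, array([0.3379, 0.0824, 0.13  ]))]
```

View pics/both4.png

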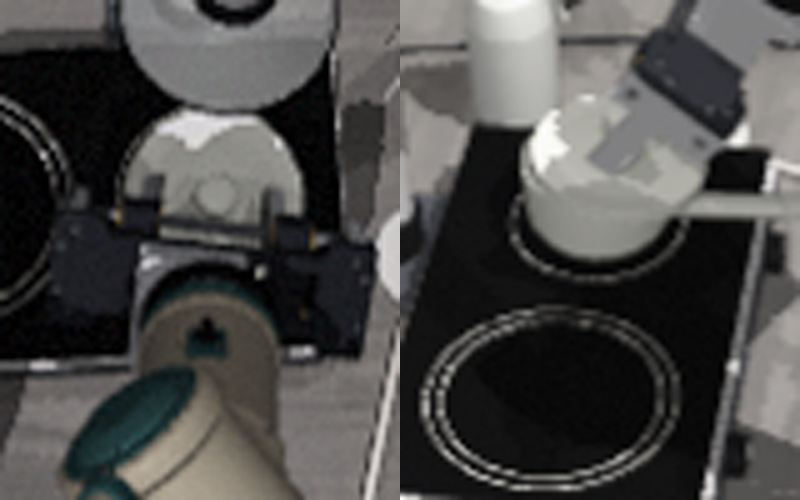

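Request:
play_rows([
  {"dx": 0, "dy": 0, "dz": 0, "turn": 0},
  {"dx": 0, "dy": 0, "dz": 0, "turn": 0},
  {"dx": 0, "dy": 0, "dz": 0, "turn": 0},
  {"dx": 0, "dy": 0, "dz": 0, "turn": 0},
  {"dx": 0, "dy": 0, "dz": 0, "turn": 0},
  {"dx": 0, "dy": 0, "dz": 0, "turn": 0},
  {"dx": 0, "dy": 0, "dz": 0, "turn": 0},
  {"dx": 0, "dy": 0, "dz": 0, "turn": 0},
], grip=255, newtons=8)

```text
t: 16.35
tcp_pos: [0.543, -0.1192, 0.1219]
tcp_rot: [0.953, -0.068, 0.293, 0.022]
ft_force: [-1.2, 0.7, 1.3]
gripper_width: 0.0257
grasp_force: 8.0
```

```bash
python3 - <<'E'
from h import *
s=sensors.state();p=s['tcp_pos'];print(s['t'],p,s['ft_force'],s['gripper_width'],s['grasp_force'])
for d in ([0,0,.012],[.0165,-.002,.012],[.0165,-.002,-.003]): print(to_tool(d,s).round(4))
E
```

```text
16.35 [ 0.54303316 -0.11917729  0.12185026] [-1.21276652  0.67190245  1.2795373 ] 0.025653012041707068 8.000128716230392
[ 0.0067  0.     -0.0099]
[ 0.0205 -0.0003 -0.0006]
[ 0.0121 -0.0004  0.0118]
```

Request:
play_rows([
  {"dx": 0.0015, "dy": 0, "dz": -0.0025, "turn": 0},
  {"dx": 0.0035, "dy": 0, "dz": -0.005, "turn": 0},
  {"dx": 0.0055, "dy": 0, "dz": -0.008, "turn": 0},
  {"dx": 0.0073, "dy": 0, "dz": -0.0107, "turn": 0},
  {"dx": 0.0073, "dy": 0, "dz": -0.0107, "turn": 0},
  {"dx": 0.0073, "dy": 0, "dz": -0.0107, "turn": 0},
])

```text
t: 16.95
tcp_pos: [0.5429, -0.119, 0.1348]
tcp_rot: [0.953, -0.068, 0.293, 0.022]
ft_force: [-0.3, -0.1, -1.7]
gripper_width: 0.0259
grasp_force: 8.0
```

```bash
cat > m.py <<'E'
from h import *
from scipy.optimize import least_squares
def cloud(c):
    f=cams.grab_frame(c); d=f["depth"]; v,u=np.nonzero((d>0)&(f["frame"].min(2)>95))
    n=cv2.undistortPoints(np.stack([u,v],1).astype(float)[:,None],f["K"],f["D"])[:,0]
    z=d[v,u]; return np.c_[n*z[:,None],z]@f["cam_to_world"][:3,:3].T+f["cam_to_world"][:3,3]
def measure(zlo,cx=.545):
    for c in("side","top"):
        P=cloud(c); Q=P[(np.hypot(P[:,0]-.55,P[:,1]+.119)<.075)&(P[:,2]>.054)&(P[:,2]<.17)]
        L=Q[(Q[:,2]>zlo)&(Q[:,2]<zlo+.028)&(np.hypot(Q[:,0]-cx,Q[:,1]+.119)<.05)&(Q[:,0]>cx-.01)]
        A=np.c_[L[:,:2]-[cx,-.119],np.ones(len(L))]
        for k in range(5):
            co=np.linalg.lstsq(A,L[:,2],rcond=None)[0]; e=L[:,2]-A@co; m=abs(e)<2*e.std(); A,L=A[m],L[m]
        print(c,"plate",len(L),"slope deg",np.degrees(co[:2]).round(2),"z",co[2].round(4),"std",e.std().round(4),"xmax,y range of lid",np.percentile(Q[Q[:,2]>zlo-.005][:,0],99).round(4),np.percentile(Q[Q[:,2]>zlo-.005][:,1],[1,99]).round(4))
        if c=="side":
            W=Q[(Q[:,2]>.058)&(Q[:,2]<.085)&(Q[:,0]>.5)]
            f=lambda q:np.hypot(W[:,0]-q[0],W[:,1]-q[1])-(.040+.008*(W[:,2]-.05)/.05)
            r=least_squares(f,[.555,-.118],loss="soft_l1",f_scale=.002); print("dish",len(W),r.x.round(4),np.std(r.fun).round(4))
    s=sensors.state(); print(s['t'],s['tcp_pos'],s['ft_force'].round(1),s['gripper_width'])
    return s
E
python3 - <<'E'
from m import *
s=measure(.106)
for d in ([.0165,-.0005,0],[.0165,-.0005,-.015]): print(to_tool(d,s).round(4))
E
```

```text
side plate 245 slope deg [ 2.12 -2.22] z 0.1254 std 0.0023 xmax,y range of lid 0.5921 [-0.1643 -0.0652]
dish 157 [ 0.5524 -0.1206] 0.0033
top plate 343 slope deg [ 3.5  -0.43] z 0.1217 std 0.0024 xmax,y range of lid 0.5877 [-0.1681 -0.0659]
17.05 [ 0.54279422 -0.11897361  0.13450662] [-1.   0.3 -1.8] 0.0258955945491313
[ 0.0136 -0.0019  0.0092]
[ 0.0052 -0.0019  0.0216]
```

Request:
play_rows([
  {"dx": 0.004, "dy": -0.0002, "dz": 0.0027, "turn": 0},
  {"dx": 0.008, "dy": -0.0003, "dz": 0.0055, "turn": 0},
  {"dx": 0.0121, "dy": -0.0005, "dz": 0.0082, "turn": 0},
  {"dx": 0.0121, "dy": -0.0005, "dz": 0.0082, "turn": 0},
])

```text
t: 17.45
tcp_pos: [0.5585, -0.121, 0.1348]
tcp_rot: [0.953, -0.068, 0.293, 0.022]
ft_force: [0.2, 0.1, -1.2]
gripper_width: 0.0257
grasp_force: 8.0
```

```bash
python3 - <<'E'
from m import *
s=measure(.106,.555)
print(to_tool([0,0,-.01],s).round(4))
E
```

```text
side plate 235 slope deg [ 3.63 -2.91] z 0.1252 std 0.0022 xmax,y range of lid 0.6048 [-0.1661 -0.0681]
dish 154 [ 0.5528 -0.1209] 0.0028
top plate 255 slope deg [ 5.67 -1.22] z 0.1211 std 0.0027 xmax,y range of lid 0.5949 [-0.1714 -0.0692]
17.55 [ 0.55760581 -0.12052463  0.13442965] [ 0.3 -0.2 -0.6] 0.025720391677235516
[-0.0056 -0.      0.0083]
```

Request:
play_rows([
  {"dx": -0.0011, "dy": 0, "dz": 0.0017, "turn": 0},
  {"dx": -0.0022, "dy": 0, "dz": 0.0033, "turn": 0},
  {"dx": -0.0034, "dy": 0, "dz": 0.005, "turn": 0},
  {"dx": -0.0045, "dy": 0, "dz": 0.0066, "turn": 0},
  {"dx": -0.0045, "dy": 0, "dz": 0.0066, "turn": 0},
])

```text
t: 18.05
tcp_pos: [0.5572, -0.1206, 0.1262]
tcp_rot: [0.954, -0.068, 0.293, 0.022]
ft_force: [0.5, -0.5, -0.4]
gripper_width: 0.0257
grasp_force: 8.0
```

Request:
play_rows([
  {"dx": -0.0011, "dy": 0, "dz": 0.0017, "turn": 0},
  {"dx": -0.0022, "dy": 0, "dz": 0.0033, "turn": 0},
  {"dx": -0.0022, "dy": 0, "dz": 0.0033, "turn": 0},
])

```text
t: 18.35
tcp_pos: [0.5578, -0.1209, 0.1229]
tcp_rot: [0.953, -0.068, 0.293, 0.022]
ft_force: [0.5, -0.6, -0.1]
gripper_width: 0.0259
grasp_force: 8.0
```

```bash
python3 - <<'E'
from m import *
s=measure(.096,.555)
E
```

```text
side plate 228 slope deg [ 3.4  -3.01] z 0.1127 std 0.0022 xmax,y range of lid 0.6045 [-0.1662 -0.0663]
dish 155 [ 0.5523 -0.1209] 0.0027
top plate 271 slope deg [ 2.89 -0.65] z 0.1095 std 0.0028 xmax,y range of lid 0.5963 [-0.17   -0.0695]
18.45 [ 0.55774881 -0.12087308  0.12295442] [ 1.4  0.2 -0.6] 0.025685589742472214
```

Request:
play_rows([
  {"dx": -0.0011, "dy": 0, "dz": 0.0017, "turn": 0},
  {"dx": -0.0022, "dy": 0, "dz": 0.0033, "turn": 0},
  {"dx": -0.0022, "dy": 0, "dz": 0.0033, "turn": 0},
])

```text
t: 18.75
tcp_pos: [0.5579, -0.121, 0.1189]
tcp_rot: [0.953, -0.068, 0.293, 0.022]
ft_force: [1.4, -0.2, 1.0]
gripper_width: 0.0256
grasp_force: 8.0
```

Request:
play_rows([
  {"dx": -0.0006, "dy": 0, "dz": 0.0008, "turn": 0},
  {"dx": -0.0011, "dy": 0, "dz": 0.0017, "turn": 0},
  {"dx": -0.0011, "dy": 0, "dz": 0.0017, "turn": 0},
])

```text
t: 19.05
tcp_pos: [0.5581, -0.1211, 0.1177]
tcp_rot: [0.953, -0.068, 0.294, 0.022]
ft_force: [-1.0, -0.3, 4.5]
gripper_width: 0.0255
grasp_force: 8.0
```

```bash
python3 - <<'E'
from m import *
s=measure(.092,.555)
E
```

```text
side plate 220 slope deg [-3.9  -1.69] z 0.1082 std 0.0025 xmax,y range of lid 0.6019 [-0.1647 -0.0662]
dish 151 [ 0.5525 -0.1209] 0.0027
top plate 269 slope deg [ 0.54 -0.1 ] z 0.1027 std 0.0025 xmax,y range of lid 0.5965 [-0.1705 -0.0697]
19.15 [ 0.55814834 -0.1210813   0.11768027] [-0.6 -0.3  5.4] 0.02569402194268705
```

Request:
play_rows([
  {"dx": 0, "dy": 0, "dz": 0, "turn": 0},
  {"dx": 0, "dy": 0, "dz": 0, "turn": 0},
  {"dx": 0, "dy": 0, "dz": 0, "turn": 0},
  {"dx": 0, "dy": 0, "dz": 0, "turn": 0},
], grip=130)

```text
t: 19.55
tcp_pos: [0.5572, -0.1205, 0.1163]
tcp_rot: [0.954, -0.068, 0.293, 0.022]
ft_force: [-0.2, -0.2, 0.4]
gripper_width: 0.0458
grasp_force: 0.0
```

Request:
play_rows([
  {"dx": 0, "dy": 0, "dz": -0.02, "turn": 0},
  {"dx": 0, "dy": 0, "dz": -0.06, "turn": 0},
  {"dx": 0, "dy": 0, "dz": -0.1, "turn": 0},
  {"dx": 0, "dy": 0, "dz": -0.14, "turn": 0},
  {"dx": 0, "dy": 0, "dz": -0.14, "turn": 0},
])

```text
t: 20.05
tcp_pos: [0.4801, -0.1101, 0.2378]
tcp_rot: [0.952, -0.068, 0.297, 0.024]
ft_force: [0.7, -0.3, -0.4]
gripper_width: 0.046
grasp_force: 0.0
```

```bash
python3 - <<'E'
from m import *
s=measure(.092,.552)
for c in("side","top"):
    f=cams.grab_frame(c)
    for l in("lid_knob","lid"): print(c,l,[(round(r["conf"],2),np.round(r["centre"],1),world(f,r["centre"],.1275 if l=="lid_knob" else .096).round(4)) for r in models.pinpoint(c,l)[:2]])
    P=cloud(c); Q=P[(np.hypot(P[:,0]-.552,P[:,1]+.12)<.06)&(P[:,2]>.092)]
    K=Q[Q[:,2]>.122]; print("knob",K.mean(0).round(4),np.percentile(K[:,2],[50,90]))
    L=Q[(Q[:,2]<.115)]
    e=np.hypot(*(L[:,:2]-[.5525,-.12]).T); 
    for a in range(0,360,45):
        t=np.degrees(np.arctan2(L[:,1]+.12,L[:,0]-.5525))%360; m=(abs((t-a+180)%360-180)<22)&(e>.025)&(e<.048); print(a,m.sum(),np.round(np.median(L[m,2]),4),np.round(np.percentile(e[abs((t-a+180)%360-180)<22],97),4),end=" | ")
    print()
E
```

```text
side plate 242 slope deg [-2.59 -0.86] z 0.1077 std 0.0023 xmax,y range of lid 0.6023 [-0.1722 -0.0669]
dish 143 [ 0.5525 -0.121 ] 0.0029
top plate 368 slope deg [-2.4   0.46] z 0.1043 std 0.0027 xmax,y range of lid 0.5957 [-0.1696 -0.0693]
20.15 [ 0.47962186 -0.10943854  0.23334812] [ 0.3  0.4 -0.7] 0.046093555374210685
side lid_knob [(0.66, array([331.4, 273. ]), array([0.3252, 0.1702, 0.1275])), (0.62, array([266.4, 196.6]), array([ 0.5599, -0.1122,  0.1275]))]
side lid [(0.77, array([330.3, 281.2]), array([0.3266, 0.1717, 0.096 ])), (0.67, array([270.6, 203.7]), array([ 0.5487, -0.1171,  0.096 ]))]
knob [ 0.5752 -0.1021  0.3235] [0.33136501 0.39663916]
0 38 0.1065 0.0529 | 45 44 0.1063 0.0529 | 90 44 0.1057 0.0551 | 135 48 0.1062 0.0563 | 180 48 0.1061 0.0551 | 225 35 0.1073 0.0564 | 270 11 0.1052 0.058 | 315 31 0.1067 0.0563 | 
top lid_knob [(0.86, array([248.9, 274.4]), array([0.3312, 0.0748, 0.1275])), (0.76, array([309.6, 199.8]), array([ 0.5499, -0.1095,  0.1275]))]
top lid [(0.96, array([249.5, 277.8]), array([0.323 , 0.0752, 0.096 ])), (0.84, array([311.4, 201.9]), array([ 0.5501, -0.1168,  0.096 ]))]
knob [ 0.5712 -0.116   0.3152] [0.32383635 0.34360994]
0 45 0.1025 0.0443 | 45 65 0.1025 0.0548 | 90 70 0.1025 0.0536 | 135 71 0.104 0.0532 | 180 69 0.1025 0.0546 | 225 68 0.103 0.0522 | 270 68 0.1033 0.0513 | 315 63 0.1032 0.0512 |
```

```bash
python3 -c "
from h import *
s=sensors.state(); print(s['t'],s['qd'].round(3),s['ft_force'].round(1)); print(workorder.sign_off())"
```

```text
20.55 [-0.001 -0.007 -0.005 -0.001  0.001  0.001] [-0.6 -0.3  0.6]
the job is handed in; nothing more can be done
None
```

I handed the job in at about 20.6 s. The last measurement put the dish about 3 mm from the ring's centre, with the cover closed, level and released; the judge returned no verdict.

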